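Sweep copper bar ends off the work plate into the scrap tray

ROBOT

A 6-joint arm with a two-finger parallel gripper is mounted at the origin on the work surface. World frame = base frame: x ahead of the robot, y to its left, z up, the work surface at z = 0. Lengths are in mm, angles in degrees, forces in N, time in s.
With the tool pointing down it reaches from about 300 to 850 mm from the base axis. Payload 4.2 kg.
Tool frame: the origin (TCP) lies midway between the tips of the shut fingers; the grasp point (between the pads) lies 19 mm behind it; z points along the fingers, y is the line along which they close (so a half turn about z gives the same grasp; the last joint's range is limited). The gripper opens to 91 mm and grips with 3 to 60 N. Pads are 32 mm wide; open, the fingers measure 118 mm over their backs; the gripper's body (76 mm by 178 mm) begins 60 mm behind the grasp point.
Start: joints at [65.145, 18.312, 89.639, -0, 72.044, -1.146], TCP at [231.208, 526.487, 188.276] pointing down, gripper open.
Joint ranges: [-177.97, 177.97], [-48.28, 115.42], [12.27, 149.76], [-77.06, 257.06], [2.81, 150.46], [-146.56, 146.56]. Speed limits (degrees/s): [147.25, 147.25, 180, 180, 180, 180].

INTERFACE

Orientations are given as [roll, pitch, yaw] about the fixed x, y, z axes, in that order (R = Rz(yaw) Ry(pitch) Rx(roll)).
In Python, from workcell import env gives the robot as it stands.
- The arm moves only by the tool send_rows, never from a script. Its argument "steps" is a list that holds one entry, the list of rows, each a list of 5 numbers: the shift along the tool's x, y, z scaled (see below), then the turn about the tool's z scaled (see below), then the opening, from 0 (shut) to 1 (fully open). In form: [[[dx, dy, dz, yaw, fingers], ...]]. A call has 1 to 5 rows; each row shifts and turns the commanded pose from where the row before left it, along the tool's axes as they then stand; what a row does not reach is not made up. The controller multiplies each number of a shift by 0.04 m and each number of a turn by 0.12 rad. A row lasts 1/12 s, in which the tool goes at most 41.7 mm and 7.16 degrees, less where a joint would pass 70% of its speed; a pose out of reach is approached as far as the arm can. A call with a number of a shift or a turn outside -1 to 1 is refused whole. A call with a gripper value outside its range is refused whole. The fingers move at their own pace and stop on an object; "squeeze" is the grip in N (left out, the last holds). Time passes only in rows, so rows that do not move let the fingers close. It gives the time, the measured TCP pose, the force, the opening and the grip force at its end, in the units of the state.
- env.state(): the state, without advancing time (a new reading comes with each control period).
- env.grab_frame(name): name is "scene" or "top" or "wrist"; returns a dict with "pixels" (400x640x3 uint8, red, green, blue), "depth" (400x640 float32, mm along the optical axis (not along the pixel's ray), 0 where there is no reading), "intrinsics" (3x3 intrinsics, pixels), "dist" ([k1, k2, p1, p2, k3] as OpenCV has them; the pictures are not rectified), "cam_to_world" (4x4, takes a point from camera to world coordinates). Camera axes: x right, y down, z forward; pixel columns grow to the right and rows downward; lengths in mm; the calibration is good to about 2 mm. A picture is of the moment at which its call begins.
- env.job_done(): hands the job in; it is judged then, once.
The state is a dict: "time_s": time; "qpos": joint angles; "qvel": joint speeds; "effort": joint torques, N m; "ee_pos": TCP position; "ee_rot": TCP orientation; "force": force on the tool from outside, world axes, zero at the start; "torque": the same for the moment, N m; "gripper_width": finger opening in mm; "gripper_force": force on a finger pad.
Only numpy, scipy, OpenCV 4.12 (cv2) and the standard library are available. Lean on these libraries where they do the work, as an engineer would, in place of code of your own. Each camera call takes 0.05 s, during which the arm holds its last target. There are 200 camera calls.

TASK

With the gripper's fingers closed, sweep the three sawn copper bar ends (round, square and hexagonal) across the thick steel plate and over its edge into the open steel scrap tray that stands against one side of it, so that all three lie in the tray. Push them only, with the fingers: do not pick them up, lift them or stand them on edge. Leave the punches, the copper cup and everything else where they stand.

Things in the scene. Friction and masses are not known exactly. Their poses are not given: they have to be found in the camera images.
- block: fixed, bare, light-grey thick steel work plate (the plate of the goal), 370 mm (its x) by 300 mm (its y) by 40 mm high, smooth flat top at 40 mm above the table. Origin: centre of its underside. Its yaw is within 10 degrees of 0; its two long sides are at its y = +150 and -150 mm.
- tray: fixed open dark sheet-steel tray, outside 340 mm (its x) by 110 mm (its y) by 38 mm high, walls 4 mm, inner floor about 4 to 5 mm above the table; stands against the block's +y or -y side (differs from run to run), long axis along the block's x, same yaw as the block. Its rim is 2 mm below the block's top, so what is pushed over that edge drops in. Origin: centre of its underside.
- stand: fixed dark wooden stand full of upright steel punches, 340 by 110 by 36 mm, punch tops up to 90 mm above the table; stands against the block's other y side, away from the tray. Origin: centre of its underside.
- slug_round: round sawn end of copper bar, 12 mm thick, 90 to 160 g, lying flat on the steel plate (block) at the start. Origin: centre of its underside (as built); z axis up. 38 mm diameter.
- slug_square: square sawn end of copper bar, 12 mm thick, 90 to 160 g, lying flat on the steel plate (block) at the start. Origin: centre of its underside (as built); z axis up. 34 by 34 mm, sides along its x and y.
- slug_hex: hexagonal sawn end of copper bar, 12 mm thick, 90 to 160 g, lying flat on the steel plate (block) at the start. Origin: centre of its underside (as built); z axis up. 34 mm across the flats, 39 mm across the corners.
- punch_a: upright dark steel punch, 16 mm diameter, 55 mm tall, about 80 g, standing loose on the block between the bar ends; easily knocked over. Not to be disturbed. Origin: centre of its underside.
- punch_b: upright dark steel punch, 16 mm diameter, 55 mm tall, about 80 g, standing loose on the block between the bar ends; easily knocked over. Not to be disturbed. Origin: centre of its underside.
- cup: small open copper cup, 44 mm diameter, 45 mm tall, standing loose on the block near its +x end. Not to be disturbed. Origin: centre of its underside.
- hammer: hammer lying on the table, right of the work. Bystander.
- pot: open copper pot, 120 mm diameter, 90 mm tall, on the table left of the work. Bystander.
- jar: amber glass jar, 70 mm diameter, 90 mm tall, on the table at the far left. Bystander.
- mallet_head: loose wooden mallet head, 70 by 100 by 70 mm, on the table at the right. Bystander.

How it is judged (in metres and radians):
At the end, for the whole second after the job is handed in: All three copper bar ends lie at rest inside the tray: origins within its walls and less than 32 mm above its underside, slower than 20 mm/s; the punches, cup, hammer, pot, jar and mallet head are within 15 mm of where they started (x of slug_round in the frame of tray between -0.166 and 0.166 m and y of slug_round in the frame of tray between -0.052 and 0.052 m and z of each of slug_round, slug_square, slug_hex in the frame of tray below 0.032 m and linear speed of each of slug_round, slug_square, slug_hex below 0.02 m/s and x of slug_square in the frame of tray between -0.166 and 0.166 m and y of slug_square in the frame of tray between -0.052 and 0.052 m and x of slug_hex in the frame of tray between -0.166 and 0.166 m and y of slug_hex in the frame of tray between -0.052 and 0.052 m and distance of each of punch_a, punch_b, cup, hammer, pot, jar, mallet_head from where it was at the start of the episode below 0.015 m); the robot touches nothing.
It fails at once if a copper bar end is lifted or stood on edge (the centre of its underside more than 12 mm above the block's top) (z of any of slug_round, slug_square, slug_hex in the frame of block above 0.052 m).
It fails at once if a punch, the cup, hammer, pot, jar or mallet head is moved more than 15 mm (distance of any of punch_a, punch_b, cup, hammer, pot, jar, mallet_head from where it was at the start of the episode above 0.015 m).
It fails at once if a punch or the cup is knocked over (tilted more than 0.5 rad) (angle between any of punch_a, punch_b, cup's own z axis and vertical above 0.5 rad).
It also fails if it takes over 61 s, if anything falls off the work surface, if the arm or the gripper's body presses on something with over 40 N, if the wrist force passes 120 N, or if a joint passes its speed limit or range.

## Working session

There is one attempt and no reset: what is moved stays moved. The work goes in short steps, Python scripts to look and compute and a tool call to move; the robot and the scene stay as the last step left them, time stands still between calls to the robot, and variables do not carry over. Pictures are saved under pics/ and viewed, at most 10 in all, crops included, and the job is handed in when it is done.

Besides the shell and the picture viewer there is one more tool, called after "Call:" as a command line: name --argument value ..., lists and objects as JSON in quotes. send_rows: Moves the arm, as the interface text tells. Shifts and turns lie within -1 to 1; 1 stands for 0.04 m of shift or 0.12 rad of turn. Its arguments: {"type":"object","properties":{"steps":{"type":"array"},"squeeze":{"type":"number"}},"required":["steps"]}

```bash
mkdir -p pics; cat > h.py <<'E'
import numpy as np, cv2
from workcell import env
def grab(n,save=None):
    f=env.grab_frame(n)
    if save: cv2.imwrite(save,f["pixels"][:,:,::-1])
    return f
def cloud(f):
    h,w=f["depth"].shape
    u,v=np.meshgrid(np.arange(w),np.arange(h))
    p=cv2.undistortPoints(np.stack([u,v],-1).reshape(-1,1,2).astype(float),np.array(f["intrinsics"],float),np.array(f["dist"],float)).reshape(h,w,2)
    d=f["depth"][...,None].astype(float)
    P=np.concatenate([p*d,d],-1); T=np.array(f["cam_to_world"])
    W=P@T[:3,:3].T+T[:3,3]; W[f["depth"]==0]=np.nan
    return W
E
python3 - <<'E'
from h import *
f=grab("top","pics/top.png"); g=grab("scene","pics/scene.png")
np.savez("t.npz",W=cloud(f),px=f["pixels"]); np.savez("s.npz",W=cloud(g),px=g["pixels"])
print(np.array(f["cam_to_world"]).round(2)); print(env.state())
E
```

```text
[[-2.00000e-02 -9.80000e-01  1.80000e-01  3.33080e+02]
 [-1.00000e+00  2.00000e-02  1.00000e-02 -2.03900e+01]
 [-2.00000e-02 -1.80000e-01 -9.80000e-01  1.33328e+03]
 [ 0.00000e+00  0.00000e+00  0.00000e+00  1.00000e+00]]
{'time_s': 0.1, 'qpos': array([ 6.51483539e+01,  1.83470449e+01,  8.96991298e+01,  1.89497483e-04,
        7.20444503e+01, -1.14378909e+00]), 'qvel': array([-0.00467673, -0.09742316, -0.19299406,  0.02668429,  0.04309559,
       -0.03144951]), 'effort': array([-6.44550400e-04, -4.13335168e+01, -2.32508773e+01,  7.27738487e-02,
        4.21751942e-02, -7.49770925e-05]), 'ee_pos': array([230.96307723, 526.03496008, 187.51568679]), 'ee_rot': array([-1.79909397e+02, -1.98915505e-03,  1.56292083e+02]), 'force': array([ 0.54783412,  0.21973499, -0.45939651]), 'torque': array([-0.04578192, -0.04357264,  0.00049175]), 'gripper_force': 0.0, 'gripper_width': 91.15754143843893}
```

View pics/top.png

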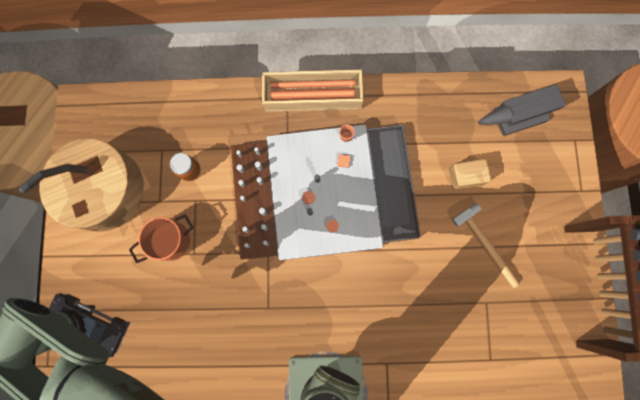

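View pics/scene.png

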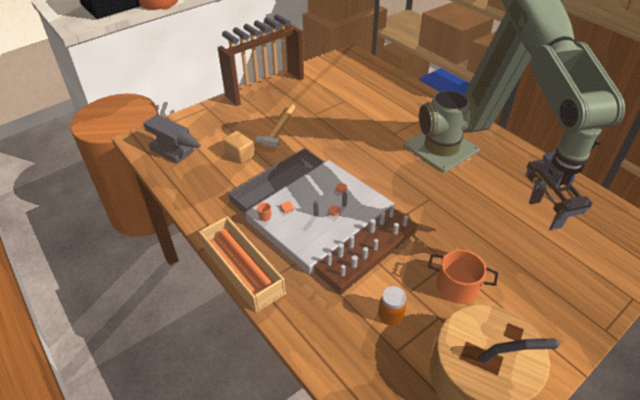

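The top view shows the plate in the middle and the tray on its right (world −y) side near pixel column 395. The bar ends are at about (332,226), (308,198) and (344,160), the punches at (309,211) and (318,178), and the cup at (347,132). The scene view agrees. Next I'll measure from both views.

```bash
python3 - <<'E'
from h import *
for n in "ts":
    D=np.load(n+".npz"); W,px=D["W"],D["px"]
    hsv=cv2.cvtColor(px,cv2.COLOR_RGB2HSV)
    roi=(W[...,0]>300)&(W[...,0]<760)&(abs(W[...,1])<330)
    z=W[...,2]
    cop=(roi&((hsv[...,0]<12)|(hsv[...,0]>174))&(hsv[...,1]>110)&(z>38)&(z<110)).astype(np.uint8)
    k,L,S,C=cv2.connectedComponentsWithStats(cop)
    print(n,"copper")
    for i in range(1,k):
        if S[i,4]>25:
            P=W[L==i]; print(S[i,4],C[i].round(0),np.median(P,0).round(1),((P.min(0)+P.max(0))/2).round(1),np.ptp(P,axis=0).round(0))
    # plate fit: grey, z~40
    pl=(roi&(hsv[...,1]<60)&(abs(z-40)<6)).astype(np.uint8)
    pl=cv2.morphologyEx(pl,cv2.MORPH_CLOSE,np.ones((9,9)))
    k,L,S,C=cv2.connectedComponentsWithStats(pl); i=1+np.argmax(S[1:,4])
    P=W[(L==i)&(abs(z-40)<6)]; print("plate",cv2.minAreaRect(P[:,:2].astype(np.float32)),np.median(P[:,2]))
    r=cv2.minAreaRect(P[:,:2].astype(np.float32)); print(cv2.boxPoints(r).round(0).tolist())
    hi=(roi&(z>62)&(z<110)).astype(np.uint8)
    k,L,S,C=cv2.connectedComponentsWithStats(hi)
    for i in range(1,k):
        if S[i,4]>=4:
            P=W[L==i]; print("hi",S[i,4],C[i].round(0),np.median(P,0).round(1),P.max(0).round(0))
px=np.load("t.npz")["px"][110:265,225:425]
cv2.imwrite("pics/c1.png",cv2.resize(px[:,:,::-1],None,fx=3.8,fy=3.8,interpolation=cv2.INTER_CUBIC))
E
```

```text
t copper
181 [346. 132.] [744.7 -76.5  66.6] [736.4 -76.2  64.3] [42. 38. 49.]
96 [343. 160.] [661.  -64.9  52.6] [660.  -66.   50.2] [35. 33. 18.]
42 [244. 163.] [663.8 225.1  39.3] [662.7 228.1  41.3] [37. 36.  7.]
53 [260. 187.] [589.8 174.3  39.2] [592.3 182.9  41.3] [35. 59.  7.]
109 [308. 197.] [553.6  39.2  52.9] [554.6  37.8  51.3] [35. 32. 14.]
40 [255. 206.] [533.4 194.6  38.9] [529.3 193.   40.5] [26. 38.  5.]
107 [332. 226.] [469.3 -27.8  52.7] [470.1 -27.8  51.3] [32. 29. 13.]
36 [266. 236.] [448.4 160.8  39.3] [445.6 162.4  40. ] [29. 41.  4.]
46 [249. 254.] [395.2 210.8  39.3] [398.1 213.5  41.1] [28. 40.  6.]
plate ((577.9203491210938, -21.12255859375), (371.2420654296875, 422.611083984375), 5.535311698913574) 40.44680076057307
[[373.0, 171.0], [414.0, -249.0], [783.0, -214.0], [742.0, 207.0]]
hi 108 [347. 131.] [744.5 -77.3  81.6] [757. -57.  90.]
hi 22 [257. 150.] [691.4 185.1  80.3] [698. 191.  87.]
hi 18 [238. 152.] [686.4 239.3  73.8] [694. 245.  81.]
hi 34 [258. 165.] [646.2 179.8  81.1] [655. 189.  86.]
hi 30 [240. 167.] [642.2 234.8  74.2] [651. 242.  80.]
hi 
[... 1570 characters left out ...]
9.] [732.6 -79.   76.9] [756. -53.  92.]
hi 31 [392. 208.] [424.9 162.6  75.6] [430. 168.  88.]
hi 33 [382. 215.] [470.5 165.7  77.8] [476. 174.  87.]
hi 22 [406. 218.] [419.8 214.6  73.3] [423. 222.  78.]
hi 46 [372. 223.] [515.1 171.   79. ] [523. 177.  88.]
hi 29 [396. 226.] [463.9 220.   73.1] [471. 226.  79.]
hi 35 [351. 239.] [604.  178.1  77.8] [609. 185.  88.]
hi 21 [376. 241.] [553.7 228.1  73.7] [559. 231.  80.]
hi 49 [340. 247.] [648.6 184.5  78.8] [656. 190.  87.]
hi 30 [365. 250.] [599.2 231.9  72.7] [605. 239.  80.]
hi 30 [329. 256.] [692.1 187.9  77.2] [698. 194.  88.]
hi 39 [354. 258.] [643.2 237.9  74.5] [651. 244.  81.]
hi 27 [343. 268.] [688.6 241.1  72.3] [692. 244.  79.]
```

View pics/c1.png

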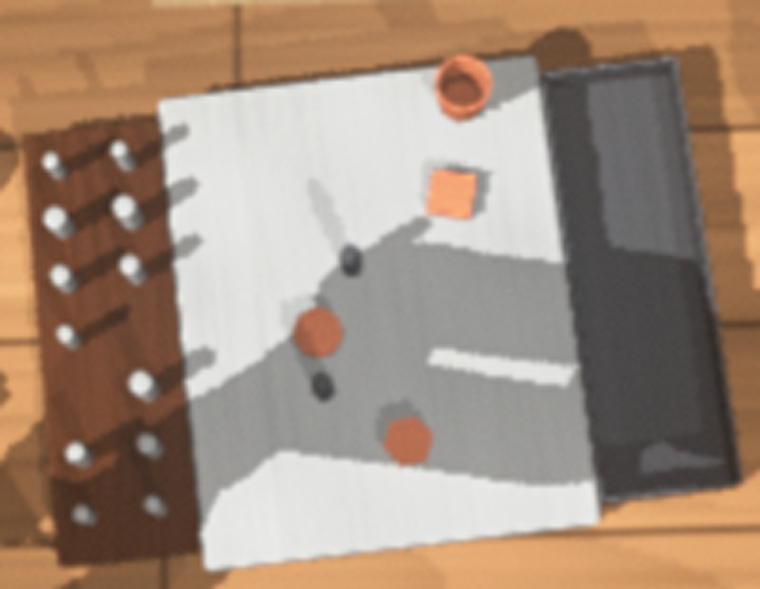

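The plate yaw is about 5.3°, and both views agree to within 3 mm. I'll use plate axes u (along its x) and v (along its y):

| Item | u (mm) | v (mm) |
|---|---|---|
| round | 555 | −12 |
| hex | 466 | −70 |
| square | 652 | −125 |
| punch | 509 | −12 |
| punch | 602 | −42 |
| cup | 728 | −145 |
| tray edge | – | ≈ −213 |

With the tool at yaw 185.3°, tool x = −u and tool y = +v. First I turn and close the fingers.

Call:
send_rows --steps '[[[0,0,0,-0.844,0],[0,0,0,-0.844,0],[0,0,0,-0.844,0],[0,0,0,-0.844,0],[0,0,0,-0.844,0]]]' --squeeze 10

```text
time_s: 0.52
ee_pos: [231.1, 526.2, 187.8]
ee_rot: [-180.0, -0.0, -174.4]
force: [0.4, 0.7, 0.6]
gripper_width: 60.6
gripper_force: 0.0
```

Call:
send_rows --steps '[[[-0.46,-0.77,0,0,0],[-0.46,-0.77,0,0,0],[-0.46,-0.77,0,0,0],[-0.46,-0.77,0,0,0],[-0.46,-0.77,0,0,0]]]'

```text
time_s: 0.93
ee_pos: [337.5, 380.1, 187.9]
ee_rot: [-180.0, -0.0, -174.7]
force: [0.6, 0.5, -0.2]
gripper_width: 27.2
gripper_force: 0.0
```

Call:
send_rows --steps '[[[-0.46,-0.77,0,0,0],[-0.46,-0.77,0,0,0],[-0.46,-0.77,0,0,0],[-0.46,-0.77,0,0,0],[-0.46,-0.77,0,0,0]]]'

```text
time_s: 1.35
ee_pos: [443.4, 235.1, 188.0]
ee_rot: [-180.0, -0.0, -174.7]
force: [1.2, 0.2, 0.2]
gripper_width: 0.7
gripper_force: 0.0
```

Call:
send_rows --steps '[[[-0.46,-0.77,0,0,0],[-0.46,-0.77,0,0,0],[-0.46,-0.77,0,0,0],[-0.46,-0.77,0,0,0],[0,0,0,0,0]]]'

```text
time_s: 1.77
ee_pos: [530.8, 116.2, 187.7]
ee_rot: [-179.8, 0.1, -175.0]
force: [0.8, -0.0, -0.2]
gripper_width: 0.5
gripper_force: 0.0
```

Call:
send_rows --steps '[[[-0.2,-0.33,0.5,0,0],[-0.2,-0.33,0.5,0,0],[0,0,0.5,0,0],[0,0,0,0,0]]]'

```text
time_s: 2.1
ee_pos: [542.8, 95.5, 124.1]
ee_rot: [-180.0, -0.5, -174.8]
force: [-0.0, 0.6, 0.2]
gripper_width: 0.5
gripper_force: 0.0
```

```bash
python3 - <<'E'
from h import *
f=grab("wrist","pics/w1.png"); W=cloud(f); px=f["pixels"]; np.savez("w.npz",W=W,px=px)
hsv=cv2.cvtColor(px,cv2.COLOR_RGB2HSV); z=W[...,2]
c,s=np.cos(np.radians(5.3)),np.sin(np.radians(5.3))
U=W[...,0]*c+W[...,1]*s; V=-W[...,0]*s+W[...,1]*c
def show(m,n,t):
    k,L,S,C=cv2.connectedComponentsWithStats(m.astype(np.uint8))
    for i in range(1,k):
        if S[i,4]>t:
            q=L==i; print(n,S[i,4],C[i].round(0),"u",U[q].min().round(),U[q].max().round(),"v",V[q].min().round(),V[q].max().round(),"z",np.median(z[q]).round(1))
show(((hsv[...,0]<12)|(hsv[...,0]>174))&(hsv[...,1]>110)&(z>47)&(z<110),"cop",100)
show((z>70)&(z<105),"hi",100)
print(env.state()["ee_pos"],env.state()["ee_rot"])
E
```

```text
cop 1354 [188. 112.] u 445.0 479.0 v -90.0 -52.0 z 52.2
cop 1162 [258. 210.] u 534.0 571.0 v -30.0 6.0 z 52.2
cop 761 [154. 294.] u 627.0 656.0 v -145.0 -106.0 z 51.9
hi 243 [413.  73.] u 429.0 441.0 v 114.0 125.0 z 82.1
hi 196 [478.  75.] u 429.0 440.0 v 167.0 179.0 z 74.2
hi 294 [410. 132.] u 473.0 486.0 v 113.0 127.0 z 82.2
hi 251 [472. 132.] u 473.0 487.0 v 167.0 180.0 z 74.3
hi 157 [637. 168.] u 495.0 530.0 v 317.0 332.0 z 77.9
hi 363 [248. 167.] u 500.0 515.0 v -17.0 -5.0 z 93.8
hi 372 [406. 186.] u 516.0 532.0 v 112.0 128.0 z 82.1
hi 154 [460. 234.] u 564.0 576.0 v 168.0 179.0 z 74.1
[543.90862291  96.08656857 126.17889348] [ 179.99488842   -0.33273647 -174.71819385]
```

View pics/w1.png

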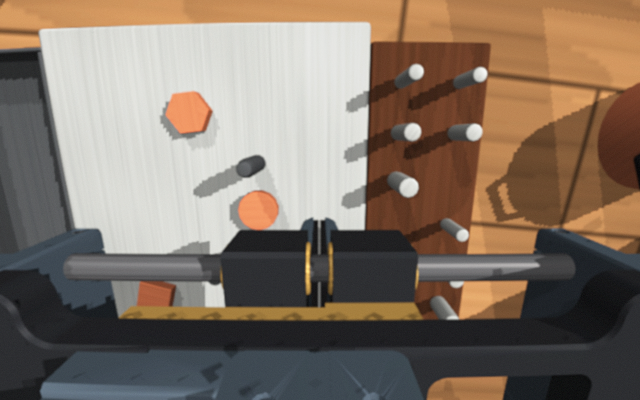

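The wrist view shows the hex at (188,112), the round at (258,210), part of the square at (154,294), and a punch at (248,167). It confirms the map to about 3 mm, with slug tops at 52 mm. I'll lower behind the round and sweep it first.

Call:
send_rows --steps '[[[-0.06,0,0.7,0,0],[0,0,0.7,0,0],[0,0,0.6,0,0],[0,0,0,0,0],[0,0,0,0,0]]]'

```text
time_s: 2.57
ee_pos: [548.1, 97.0, 48.8]
ee_rot: [180.0, -0.0, -174.7]
force: [0.9, 0.3, 0.2]
gripper_width: 0.3
gripper_force: 0.0
```

Call:
send_rows --steps '[[[0.02,-0.1,0.1,0,0],[0,-0.4,0,0,0],[0,-0.4,0,0,0],[0,-0.4,0,0,0],[0,-0.4,0,0,0]]]'

```text
time_s: 2.98
ee_pos: [555.4, 28.0, 46.6]
ee_rot: [-180.0, 0.3, -174.7]
force: [-0.2, -0.4, 0.0]
gripper_width: 0.7
gripper_force: 0.0
```

```bash
cat > m.py <<'E'
from h import *
import sys
c,s=np.cos(np.radians(5.3)),np.sin(np.radians(5.3))
for n in ("top","scene"):
    f=grab(n,sys.argv[1]%n if len(sys.argv)>1 else None); W=cloud(f)
    hsv=cv2.cvtColor(f["pixels"],cv2.COLOR_RGB2HSV); z=W[...,2]
    U=W[...,0]*c+W[...,1]*s; V=-W[...,0]*s+W[...,1]*c
    roi=(U>390)&(U<770)&(V>-330)&(V<85)
    def show(m,t,k0):
        k,L,S,C=cv2.connectedComponentsWithStats((m&roi).astype(np.uint8))
        for i in range(1,k):
            if S[i,4]>k0:
                q=L==i; print(n,t,S[i,4],C[i].round(0),"u",((U[q].min()+U[q].max())/2).round(),"v",((V[q].min()+V[q].max())/2).round(),"z",np.median(z[q]).round(1))
    show(((hsv[...,0]<12)|(hsv[...,0]>174))&(hsv[...,1]>110)&(z<110),"cop",20)
    show((z>65)&(z<105),"hi",8)
p=env.state(); e=p["ee_pos"]; print("tcp u",e[0]*c+e[1]*s,"v",-e[0]*s+e[1]*c,"z",e[2],p["time_s"],p["force"].round(1))
E
python3 m.py
```

```text
top cop 181 [346. 132.] u 725.0 v -144.0 z 64.3
top cop 104 [343. 161.] u 650.0 v -126.0 z 53.0
top hi 98 [347. 131.] u 725.0 v -145.0 z 82.1
scene cop 200 [264. 211.] u 722.0 v -164.0 z 71.2
scene cop 98 [287. 207.] u 651.0 v -126.0 z 53.1
scene cop 93 [334. 210.] u 555.0 v -14.0 z 53.2
scene hi 76 [331. 200.] u 556.0 v -24.0 z 91.6
scene hi 46 [316. 206.] u 603.0 v -42.0 z 85.0
scene hi 148 [264. 209.] u 724.0 v -145.0 z 79.3
tcp u 555.6225938210673 v -24.604734634310162 z 46.41645670724086 3.0833 [-0.5 -0.3 -0.2]
```

```bash
python3 - <<'E'
from h import *
f=grab("scene"); g=grab("wrist")
a=cv2.resize(f["pixels"][150:280,220:420],(800,520),interpolation=cv2.INTER_CUBIC)
cv2.imwrite("pics/s2.png",a[:,:,::-1])
p=env.state();print(p["ee_pos"],p["qvel"].round(2),p["force"])
E
```

```text
[554.86781055  28.62293756  45.815489  ] [ 1.06  0.44  0.55  0.13 -0.26  0.02] [ 0.28385465  0.23388196 -0.3055128 ]
```

View pics/s2.png

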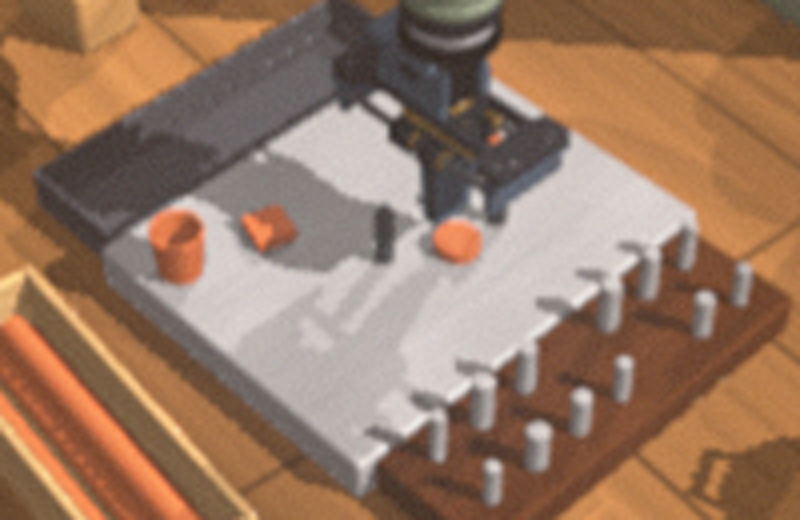

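The round still sits at (334,210) in the full frame, and a finger tip sits just behind it at about (330,204). I'll check the real tip height with depth.

```bash
python3 - <<'E'
from h import *
c,s=np.cos(np.radians(5.3)),np.sin(np.radians(5.3))
f=grab("scene");W=cloud(f)
U=W[...,0]*c+W[...,1]*s; V=-W[...,0]*s+W[...,1]*c
for r in range(188,219,2):
    print(r,[(int(U[r,k]),int(V[r,k]),int(W[r,k,2])) for k in range(324,348,3)])
E
```

```text
188 [(591, -18, 163), (589, -7, 169), (589, 4, 177), (578, 6, 172), (577, 16, 178), (580, 31, 190), (583, 46, 202), (576, 50, 200)]
190 [(508, -104, 43), (591, -6, 164), (590, 6, 172), (583, 11, 170), (559, 0, 147), (590, 41, 195), (585, 48, 197), (580, 55, 198)]
192 [(513, -98, 42), (569, -28, 126), (587, 2, 159), (585, 13, 165), (581, 21, 169), (588, 40, 186), (587, 50, 191), (581, 56, 193)]
194 [(518, -93, 39), (571, -26, 121), (569, -15, 127), (562, -9, 127), (588, 27, 169), (581, 33, 168), (589, 52, 186), (587, 61, 192)]
196 [(526, -85, 40), (571, -25, 113), (566, -17, 115), (564, -7, 120), (548, -10, 108), (587, 39, 169), (591, 54, 182), (588, 63, 186)]
198 [(532, -79, 41), (574, -23, 108), (572, -11, 114), (559, -12, 105), (548, -9, 100), (498, -45, 41), (590, 54, 173), (588, 64, 179)]
200 [(538, -72, 40), (569, -27, 93), (573, -10, 108), (561, -9, 100), (544, -13, 86), (506, -37, 43), (593, 57, 169), (581, 57, 161)]
202 [(545, -65, 41), (571, -26, 87), (568, -15, 92), (562, -8, 93), (542, -15, 75), (512, -30, 43), (592, 56, 160), (581, 58, 154)]
204 [(552, -59, 41), (570, -26
[... 287 characters left out ...]
(552, -18, 53), (544, -13, 51), (543, 0, 59), (522, -7, 40), (518, 1, 43)]
210 [(571, -38, 43), (563, -33, 40), (565, -17, 54), (555, -14, 49), (551, -5, 53), (546, 2, 55), (529, 0, 41), (524, 6, 43)]
212 [(578, -31, 43), (573, -23, 46), (571, -11, 54), (565, -4, 55), (560, 3, 57), (549, 5, 51), (537, 6, 42), (528, 11, 40)]
214 [(581, -28, 40), (576, -20, 42), (569, -13, 42), (568, -1, 50), (561, 3, 49), (551, 7, 44), (540, 9, 38), (537, 20, 44)]
216 [(591, -18, 45), (578, -17, 36), (576, -7, 42), (570, 0, 43), (561, 4, 40), (556, 12, 42), (551, 20, 45), (543, 26, 44)]
218 [(595, -13, 43), (589, -6, 44), (579, -3, 39), (579, 9, 48), (568, 11, 43), (561, 17, 42), (553, 22, 39), (548, 30, 42)]
```

The visible finger ends at about z 75 while the reported TCP z is 46, so the tip passed above the slug. The tool reading is therefore about 28 mm off the camera's world. I'll back off over bare plate and measure the offset there.

Call:
send_rows --steps '[[[0,0.4,0,0,0],[0,0.45,0,0,0],[0,0.45,0,0,0],[0,0.45,0,0,0],[0,0,0,0,0]]]'

```text
time_s: 3.65
ee_pos: [547.3, 101.8, 44.8]
ee_rot: [179.9, 0.1, -174.5]
force: [-0.3, -0.2, 0.3]
gripper_width: 0.6
gripper_force: 0.0
```

```bash
cat > tip.py <<'E'
from h import *
c,s=np.cos(np.radians(5.3)),np.sin(np.radians(5.3))
e=env.state()["ee_pos"]; u0=e[0]*c+e[1]*s; v0=-e[0]*s+e[1]*c
print("tcp u v z",u0.round(1),v0.round(1),e[2].round(1),env.state()["force"].round(1))
f=grab("scene");W=np.mean([cloud(f)]+[cloud(grab("scene")) for _ in range(3)],0)
U=W[...,0]*c+W[...,1]*s; V=-W[...,0]*s+W[...,1]*c; z=W[...,2]
m=(abs(U-u0)<40)&(abs(V-v0)<40)&(z<125)&(z>57 if e[2]>40 else z>47)
for lo in range(45,125,8):
    q=m&(z>=lo)&(z<lo+8)
    if q.sum()>3: print(lo,q.sum(),"u",U[q].min().round(),U[q].max().round(),"v",V[q].min().round(),V[q].max().round())
a=cv2.resize(f["pixels"][150:280,220:420],(800,520),interpolation=cv2.INTER_CUBIC)
cv2.imwrite("pics/s%.1f.png"%env.state()["time_s"],a[:,:,::-1])
E
python3 tip.py; ls pics
```

```text
tcp u v z 554.3 50.8 44.8 [-0.3 -0.2  0.3]
69 8 u 516.0 569.0 v 36.0 82.0
77 15 u 528.0 571.0 v 46.0 59.0
85 20 u 542.0 571.0 v 11.0 60.0
93 22 u 524.0 571.0 v 40.0 61.0
101 21 u 544.0 572.0 v 42.0 62.0
109 17 u 537.0 571.0 v 41.0 78.0
117 22 u 537.0 571.0 v 40.0 63.0
c1.png
s2.png
s3.9.png
scene.png
top.png
w1.png
```

The lateral position agrees: centre u 555, v 51. Only the height is off, with the real tip at about 73 when the reading is 44.8. I'll lower in small steps and watch the force.

Call:
send_rows --steps '[[[0,0,0.25,0,0],[0,0,0.25,0,0],[0,0,0,0,0],[0,0,0,0,0]]]'

```text
time_s: 4.18
ee_pos: [546.4, 97.7, 23.0]
ee_rot: [-180.0, -0.2, -174.7]
force: [1.0, 0.2, -0.5]
gripper_width: 0.3
gripper_force: 0.0
```

```bash
python3 tip.py; ls pics
```

```text
tcp u v z 553.1 46.8 23.0 [ 1.   0.2 -0.5]
53 16 u 538.0 571.0 v 7.0 58.0
61 20 u 537.0 572.0 v 32.0 58.0
69 21 u 522.0 571.0 v 37.0 63.0
77 24 u 540.0 572.0 v 38.0 59.0
85 18 u 549.0 571.0 v 36.0 60.0
93 22 u 537.0 571.0 v 37.0 60.0
101 12 u 543.0 571.0 v 37.0 60.0
109 4 u 554.0 569.0 v 60.0 66.0
c1.png
s2.png
s3.9.png
s4.4.png
scene.png
top.png
w1.png
```

View pics/s3.9.png

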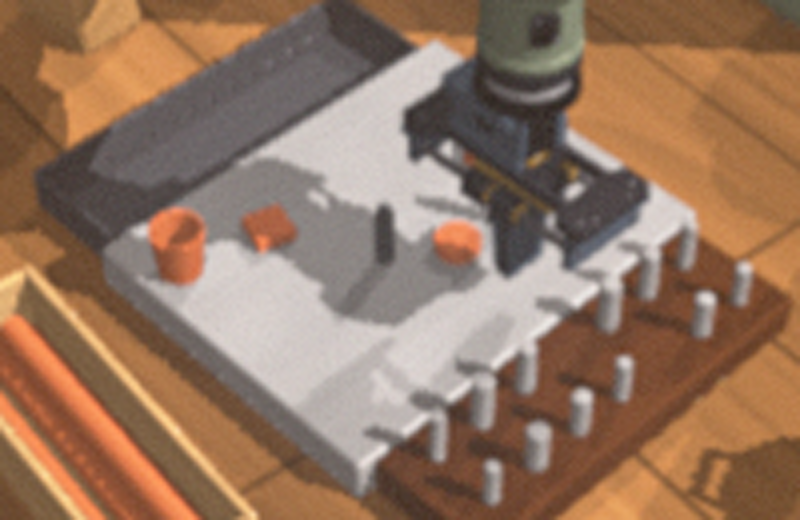

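The picture shows the finger standing behind the round (finger base at about (515,265), slug at (458,242)), still above the plate and with no contact. Lowering a little further.

Call:
send_rows --steps '[[[0,0,0.04,0,0],[0,0,0.04,0,0],[0,0,0.04,0,0],[0,0,0.04,0,0],[0,0,0,0,0]]]'

```text
time_s: 4.8
ee_pos: [547.0, 98.3, 17.5]
ee_rot: [180.0, -0.0, -174.7]
force: [-0.2, -0.1, 0.8]
gripper_width: 0.5
gripper_force: 0.0
```

```bash
sed -i 's/z>57 if e\[2\]>40 else z>47/z>45/;s/,125,8/,90,4/' tip.py; python3 tip.py
```

```text
tcp u v z 553.8 47.3 17.5 [-0.2 -0.1  0.8]
45 13 u 540.0 571.0 v 31.0 86.0
49 17 u 537.0 571.0 v 43.0 58.0
53 22 u 537.0 570.0 v 34.0 59.0
57 22 u 538.0 570.0 v 34.0 59.0
61 21 u 538.0 570.0 v 38.0 59.0
65 21 u 539.0 570.0 v 37.0 60.0
69 19 u 539.0 571.0 v 37.0 60.0
73 19 u 544.0 571.0 v 37.0 60.0
77 20 u 545.0 570.0 v 36.0 60.0
81 19 u 538.0 570.0 v 36.0 61.0
85 17 u 538.0 570.0 v 35.0 62.0
89 19 u 538.0 570.0 v 35.0 62.0
```

The tip is now about 45 mm up, with the finger at u 538–570 and centred on the corridor. Pushing the round.

Call:
send_rows --steps '[[[0,-0.3,0,0,0],[0,-0.3,0,0,0],[0,-0.3,0,0,0],[0,-0.3,0,0,0],[0,-0.3,0,0,0]]]'

```text
time_s: 5.42
ee_pos: [553.0, 36.9, 17.9]
ee_rot: [180.0, 0.0, -174.7]
force: [-0.7, 1.3, -0.3]
gripper_width: 0.6
gripper_force: 0.4
```

```bash
python3 m.py
```

```text
top cop 179 [346. 132.] u 726.0 v -144.0 z 64.8
top cop 42 [344. 164.] u 646.0 v -127.0 z 52.5
top hi 98 [347. 131.] u 726.0 v -145.0 z 82.3
scene cop 45 [325. 205.] u 559.0 v -44.0 z 53.6
scene cop 205 [264. 211.] u 722.0 v -164.0 z 71.9
scene cop 102 [287. 206.] u 652.0 v -132.0 z 53.3
scene hi 84 [332. 204.] u 556.0 v -16.0 z 83.1
scene hi 46 [316. 205.] u 603.0 v -41.0 z 86.1
scene hi 146 [264. 209.] u 722.0 v -145.0 z 79.9
tcp u 554.1136600773914 v -15.013038879953747 z 17.85071258590272 5.5167 [-0.6  0.5 -0.3]
```

Call:
send_rows --steps '[[[0,-0.4,0,0,0],[0,-0.4,0,0,0],[0,-0.4,0,0,0],[0,-0.4,0,0,0],[0,-0.4,0,0,0]]]'

```text
time_s: 5.93
ee_pos: [560.2, -41.7, 17.8]
ee_rot: [180.0, -0.0, -174.7]
force: [0.3, 0.4, 0.1]
gripper_width: 0.5
gripper_force: 0.4
```

```bash
python3 m.py | grep -v hi
```

```text
top cop 181 [346. 132.] u 726.0 v -144.0 z 63.9
scene cop 37 [343. 188.] u 465.0 v -61.0 z 53.5
scene cop 44 [307. 192.] u 559.0 v -126.0 z 52.7
scene cop 200 [264. 211.] u 725.0 v -146.0 z 71.8
scene cop 95 [287. 207.] u 651.0 v -127.0 z 53.2
tcp u 554.2477800224766 v -94.41409768954738 z 17.8854672659657 6.0333 [0.  0.3 1.2]
```

Call:
send_rows --steps '[[[0,-0.4,0,0,0],[0,-0.4,0,0,0],[0,-0.4,0,0,0],[0,-0.4,0,0,0],[0,-0.4,0,0,0]]]'

```text
time_s: 6.45
ee_pos: [567.6, -120.2, 17.8]
ee_rot: [179.9, -0.0, -174.7]
force: [0.4, 0.9, 0.3]
gripper_width: 0.3
gripper_force: 0.4
```

Call:
send_rows --steps '[[[0,-0.25,0,0,0],[0,-0.25,0,0,0],[0,-0.25,0,0,0],[0,0,0,0,0],[0,0,0,0,0]]]'

```text
time_s: 6.87
ee_pos: [570.4, -150.6, 17.7]
ee_rot: [180.0, -0.0, -174.7]
force: [-0.2, -0.2, -1.1]
gripper_width: 0.5
gripper_force: 0.0
```

```bash
python3 m.py | grep -v hi
```

```text
top cop 179 [346. 132.] u 726.0 v -144.0 z 65.1
top cop 98 [344. 160.] u 651.0 v -127.0 z 52.7
top cop 100 [332. 225.] u 465.0 v -73.0 z 52.6
scene cop 88 [283. 180.] u 554.0 v -250.0 z 17.6
scene cop 74 [341. 187.] u 465.0 v -70.0 z 53.1
scene cop 204 [264. 211.] u 721.0 v -165.0 z 71.5
scene cop 96 [287. 207.] u 650.0 v -125.0 z 53.4
tcp u 554.0034801581215 v -202.13702007183926 z 17.741478964059866 6.9667 [ 0.7 -0.4 -0.1]
```

The round is in the tray (v −250, top 18 mm). Next is the square.

Call:
send_rows --steps '[[[0,0,-0.75,0,0],[-0.48,0.63,-0.75,0,0],[-0.48,0.63,0,0,0],[-0.48,0.63,0,0,0],[-0.48,0.63,0,0,0]]]'

```text
time_s: 7.38
ee_pos: [637.6, -42.6, 77.5]
ee_rot: [180.0, 0.1, -174.7]
force: [0.2, 0.7, -0.4]
gripper_width: 0.5
gripper_force: 0.0
```

Call:
send_rows --steps '[[[-0.48,0.63,0,0,0],[0,0,0.6,0,0],[0,0,0.5,0,0],[0,0,0,0,0],[0,0,0,0,0]]]'

```text
time_s: 7.8
ee_pos: [652.5, -16.8, 31.5]
ee_rot: [180.0, -0.2, -174.6]
force: [-0.3, 0.6, 0.2]
gripper_width: 0.3
gripper_force: 0.0
```

```bash
python3 m.py
```

```text
top cop 71 [391. 189.] u 558.0 v -258.0 z 14.9
scene cop 76 [341. 187.] u 465.0 v -71.0 z 53.2
scene cop 81 [286. 206.] u 650.0 v -118.0 z 53.4
scene cop 196 [264. 211.] u 723.0 v -162.0 z 73.2
scene hi 48 [344. 196.] u 509.0 v -12.0 z 83.3
scene hi 150 [264. 209.] u 724.0 v -145.0 z 78.9
scene hi 95 [296. 209.] u 652.0 v -75.0 z 84.8
scene hi 20 [316. 209.] u 604.0 v -39.0 z 71.7
tcp u 649.9157405264754 v -77.85650186823429 z 33.68276476848041 7.9 [0.4 0.2 0.6]
```

Call:
send_rows --steps '[[[0,0,0.2,0,0],[0,0,0.2,0,0],[0,0,0,0,0],[0,0,0,0,0]]]'

```text
time_s: 8.23
ee_pos: [653.1, -17.7, 16.0]
ee_rot: [180.0, -0.1, -174.7]
force: [-0.9, -0.2, -0.3]
gripper_width: 0.6
gripper_force: 0.0
```

Call:
send_rows --steps '[[[0,-0.35,0,0,0],[0,-0.35,0,0,0],[0,-0.35,0,0,0],[0,-0.35,0,0,0],[0,-0.35,0,0,0]]]'

```text
time_s: 8.65
ee_pos: [660.4, -89.3, 16.8]
ee_rot: [180.0, 0.0, -174.8]
force: [0.1, 1.1, 0.1]
gripper_width: 0.7
gripper_force: 0.5
```

```bash
python3 m.py
```

```text
top cop 101 [391. 189.] u 557.0 v -259.0 z 15.9
top hi 32 [317. 178.] u 602.0 v -43.0 z 89.6
top hi 31 [310. 211.] u 510.0 v -13.0 z 92.4
scene cop 76 [341. 187.] u 466.0 v -71.0 z 54.1
scene cop 52 [272. 199.] u 659.0 v -187.0 z 53.3
scene cop 204 [264. 211.] u 724.0 v -143.0 z 72.3
scene hi 48 [344. 196.] u 510.0 v -13.0 z 83.4
scene hi 65 [280. 198.] u 654.0 v -150.0 z 80.7
scene hi 45 [316. 205.] u 603.0 v -42.0 z 85.4
scene hi 152 [264. 209.] u 724.0 v -143.0 z 79.0
tcp u 649.3325262980073 v -151.1065819020202 z 16.592503814355613 8.75 [-0.1  0.2  0.1]
```

Everything is in place. I'll push the square the last 52 mm, then rise.

Call:
send_rows --steps '[[[0,-0.35,0,0,0],[0,-0.35,0,0,0],[0,-0.3,0,0,0],[0,-0.3,0,0,0],[0,0,0,0,0]]]'

```text
time_s: 9.17
ee_pos: [665.3, -141.9, 16.4]
ee_rot: [-179.9, 0.0, -174.8]
force: [0.6, 0.1, 0.0]
gripper_width: 0.5
gripper_force: 0.0
```

Call:
send_rows --steps '[[[0,0,-0.7,0,0],[0,0,-0.8,0,0],[0,0,0,0,0]]]'

```text
time_s: 9.42
ee_pos: [668.9, -140.0, 82.9]
ee_rot: [-179.8, 0.6, -174.7]
force: [1.0, 0.5, 1.0]
gripper_width: 0.6
gripper_force: 0.0
```

```bash
python3 m.py
```

```text
top cop 37 [347. 127.] u 742.0 v -144.0 z 82.1
top cop 54 [330. 225.] u 466.0 v -66.0 z 52.4
top hi 36 [347. 127.] u 742.0 v -144.0 z 82.3
top hi 29 [317. 178.] u 602.0 v -43.0 z 92.4
top hi 32 [310. 211.] u 510.0 v -13.0 z 94.2
scene cop 80 [284. 181.] u 553.0 v -258.0 z 16.7
scene cop 76 [341. 187.] u 464.0 v -70.0 z 53.1
scene cop 98 [261. 195.] u 655.0 v -261.0 z 17.3
scene cop 199 [264. 211.] u 724.0 v -143.0 z 71.6
scene hi 46 [344. 196.] u 511.0 v -12.0 z 85.0
scene hi 48 [316. 206.] u 603.0 v -42.0 z 82.9
scene hi 152 [264. 209.] u 723.0 v -143.0 z 78.6
tcp u 650.2185356553555 v -199.98214625886837 z 78.10611609537548 9.5167 [-0.7 -0.6 -0.4]
```

The square is in the tray too. Next is the hex: approach to u 464, v −20.

Call:
send_rows --steps '[[[0.66,0.64,0,0,0],[0.66,0.64,0,0,0],[0.66,0.64,0,0,0],[0.66,0.64,0,0,0],[0.66,0.64,0,0,0]]]'

```text
time_s: 9.93
ee_pos: [518.8, -22.7, 74.9]
ee_rot: [180.0, -0.2, -174.7]
force: [1.4, 1.0, -0.1]
gripper_width: 0.6
gripper_force: 0.0
```

Call:
send_rows --steps '[[[0.66,0.64,0,0,0],[0.66,0.64,0,0,0],[0,0,0.5,0,0],[0,0,0.5,0,0],[0,0,0,0,0]]]'

```text
time_s: 10.35
ee_pos: [460.0, 22.9, 33.1]
ee_rot: [180.0, -0.5, -174.6]
force: [-0.3, -0.5, 0.0]
gripper_width: 0.5
gripper_force: 0.0
```

```bash
python3 m.py
```

```text
top cop 180 [346. 132.] u 725.0 v -144.0 z 64.6
top cop 70 [385. 157.] u 659.0 v -256.0 z 13.2
top cop 129 [391. 189.] u 555.0 v -258.0 z 17.1
top hi 97 [347. 131.] u 725.0 v -145.0 z 82.9
top hi 28 [317. 177.] u 602.0 v -43.0 z 92.1
scene cop 86 [283. 180.] u 555.0 v -258.0 z 17.3
scene cop 74 [341. 187.] u 464.0 v -69.0 z 52.7
scene cop 98 [260. 195.] u 656.0 v -259.0 z 17.6
scene cop 200 [264. 211.] u 725.0 v -145.0 z 71.5
scene hi 97 [353. 188.] u 461.0 v -18.0 z 85.6
scene hi 47 [344. 196.] u 511.0 v -13.0 z 84.1
scene hi 46 [316. 205.] u 603.0 v -42.0 z 84.4
scene hi 149 [264. 209.] u 724.0 v -145.0 z 79.3
tcp u 463.3546826413207 v -20.47515882144829 z 35.620995846892754 10.45 [ 0.7 -0.1  0. ]
```

Call:
send_rows --steps '[[[0,0,0.25,0,0],[0,0,0.2,0,0],[0,0,0,0,0],[0,0,0,0,0]]]'

```text
time_s: 10.78
ee_pos: [464.4, 22.2, 18.4]
ee_rot: [180.0, -0.0, -174.7]
force: [0.2, 0.5, 0.7]
gripper_width: 0.3
gripper_force: 0.0
```

Call:
send_rows --steps '[[[0,-0.4,0,0,0],[0,-0.4,0,0,0],[0,-0.4,0,0,0],[0,-0.4,0,0,0],[0,-0.4,0,0,0]]]'

```text
time_s: 11.2
ee_pos: [472.2, -58.1, 19.1]
ee_rot: [180.0, 0.0, -174.7]
force: [-0.5, 1.3, 0.3]
gripper_width: 0.3
gripper_force: 0.3
```

```bash
python3 m.py
```

```text
top cop 180 [346. 132.] u 726.0 v -144.0 z 64.5
top cop 66 [385. 157.] u 660.0 v -256.0 z 14.3
top cop 131 [391. 189.] u 557.0 v -258.0 z 16.9
top hi 96 [347. 131.] u 726.0 v -145.0 z 81.6
top hi 30 [317. 178.] u 602.0 v -43.0 z 91.5
top hi 9 [308. 210.] u 510.0 v -11.0 z 92.8
scene cop 85 [283. 180.] u 554.0 v -257.0 z 17.6
scene cop 49 [325. 180.] u 477.0 v -130.0 z 53.8
scene cop 99 [260. 195.] u 654.0 v -260.0 z 17.4
scene cop 198 [264. 211.] u 725.0 v -144.0 z 72.2
scene hi 92 [333. 177.] u 465.0 v -103.0 z 83.3
scene hi 47 [344. 196.] u 510.0 v -12.0 z 85.5
scene hi 45 [316. 205.] u 603.0 v -42.0 z 86.3
scene hi 146 [264. 209.] u 725.0 v -145.0 z 79.2
tcp u 465.23104903829187 v -102.43561088462963 z 19.123322841618272 11.3 [0.3 0.3 0.2]
```

Call:
send_rows --steps '[[[0,-0.4,0.03,0,0],[0,-0.4,0,0,0],[0,-0.4,0,0,0],[0,-0.4,0,0,0],[0,-0.3,0,0,0]]]'

```text
time_s: 11.72
ee_pos: [479.2, -133.5, 17.7]
ee_rot: [180.0, 0.0, -174.7]
force: [1.1, 0.5, -0.1]
gripper_width: 0.8
gripper_force: 0.3
```

Call:
send_rows --steps '[[[0,-0.3,0,0,0],[0,-0.3,0,0,0],[0,0,0,0,0],[0,0,-0.7,0,0],[0,0,-0.7,0,0]]]'

```text
time_s: 12.13
ee_pos: [479.3, -156.2, 72.5]
ee_rot: [179.9, -0.3, -174.7]
force: [-0.0, 0.2, -0.1]
gripper_width: 0.5
gripper_force: 0.0
```

Call:
send_rows --steps '[[[0.7,0,-0.3,0,0],[0.7,0,0,0,0],[0,0,0,0,0],[0,0,0,0,0]]]'

```text
time_s: 12.47
ee_pos: [424.2, -161.6, 85.6]
ee_rot: [180.0, 0.0, -174.7]
force: [0.1, -0.3, 0.3]
gripper_width: 0.4
gripper_force: 0.0
```

```bash
python3 m.py pics/end_%s.png
```

```text
top cop 179 [346. 132.] u 726.0 v -144.0 z 66.0
top cop 142 [385. 157.] u 659.0 v -257.0 z 16.2
top cop 138 [391. 189.] u 557.0 v -259.0 z 15.4
top hi 101 [347. 131.] u 726.0 v -145.0 z 82.1
top hi 31 [317. 178.] u 602.0 v -43.0 z 93.8
top hi 31 [310. 211.] u 510.0 v -13.0 z 93.9
scene cop 80 [302. 169.] u 468.0 v -259.0 z 17.0
scene cop 90 [283. 180.] u 553.0 v -265.0 z 17.6
scene cop 99 [260. 195.] u 655.0 v -261.0 z 16.4
scene cop 200 [264. 211.] u 725.0 v -145.0 z 71.7
scene hi 45 [344. 196.] u 511.0 v -13.0 z 85.4
scene hi 47 [316. 206.] u 604.0 v -42.0 z 84.9
scene hi 148 [264. 208.] u 724.0 v -145.0 z 79.5
tcp u 409.20750927400013 v -200.6027423931403 z 85.37560016178183 12.5667 [0.4 0.1 0.1]
```

View pics/end_scene.png

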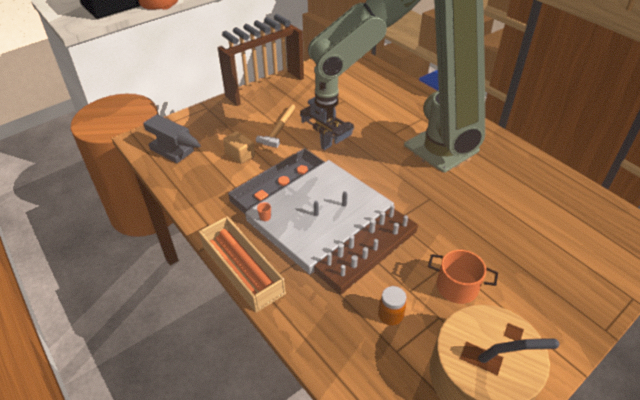

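The picture shows all three bar ends lying flat in the tray, at (302,169), (283,180) and (260,195). The punches and cup stand where they were, and the gripper is clear of everything.

```bash
python3 -c "
from workcell import env
print(env.job_done())"
```

```text
the job is handed in; nothing more can be done
None
```

I swept all three copper bar ends into the tray, where they lie flat; by the final camera measurements the punches and cup have not moved, and the job is handed in at about 12.6 s of the 61 s allowed (no verdict was returned).

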